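Snap the lever arch file shut

ROBOT

A 7-joint arm with a two-finger parallel gripper is mounted at the origin on the work surface. World frame = base frame: x ahead of the robot, y to its left, z up, the work surface at z = 0. Lengths are in m, angles in rad, forces in N, time in s.
With the tool pointing down it reaches from about 0.35 to 0.9 m from the base axis. Payload 7.2 kg.
Tool frame: the origin (TCP) lies at the centre of the arm's flange, where the gripper is bolted on; the fingertips stand 182 mm ahead of it and the grasp point (between the pads) lies 163 mm ahead of it; z points along the fingers, y is the direction in which the jaws open and shut (so a half turn about z gives the same grasp; the last joint's range is limited). The gripper opens to 88 mm and grips with 3 to 60 N. Pads are 20 mm wide; open, the fingers measure 115 mm over their backs; the gripper's body (75 mm by 178 mm) begins 61 mm behind the grasp point.
Start: joints at [1.033, 0.411, -0.013, 1.596, 0.006, 1.134, -0.082], TCP at [0.283, -0.557, 0.405] pointing down, gripper open.
Joint ranges: [-2.95, 2.95], [-0.29, 1.99], [-1.47, 1.44], [0.14, 2.54], [-1.03, 4.17], [0.13, 1.85], [-2.86, 2.86]. Speed limits (rad/s): [2.39, 2.39, 3.01, 3.01, 3.14, 3.14, 3.14].

INTERFACE

Orientations are given as a rotation vector (axis times angle).
In Python, from plant import arm gives the robot as it stands. The module is installed in compiled form; this text tells all that it offers.
- The arm moves only by the tool servo_tool, never from a script. Its argument "increments" is text: rows parted by semicolons, each of 4 numbers parted by spaces: the shift along the world's x, y, z in cm, then the turn about the world's z in degrees. In form: tx ty tz yaw; .... A call has 1 to 10 rows; each row shifts and turns the commanded pose from where the row before left it; what a row does not reach is not made up. A row lasts 1/8 s, in which the tool goes at most 62.5 mm and 10.7 degrees, less where a joint would pass 70% of its speed; a pose out of reach is approached as far as the arm can. A call with a gripper value outside its range is refused whole. "hand" is the finger opening in cm, from 0 to 8.78, set as the call begins (left out, the last holds). The fingers move at their own pace and stop on an object; "grip_force" is the grip in N (left out, the last holds). Time passes only in rows, so rows that do not move let the fingers close. It gives the time, the measured TCP pose, the force and the opening at its end, in the units of the state.
- arm.sense(): the state, without advancing time (a new reading comes with each control period).
- arm.read_camera(name): name is "scene" or "top" or "wrist"; returns a dict with "frame" (384x512x3 uint8, blue, green, red), "fx", "fy", "cx", "cy" (pixels), "rvec" (rotation vector, rad) and "tvec" (3), from world to camera coordinates, as OpenCV has them. Camera axes: x right, y down, z forward; pixel columns grow to the right and rows downward; lengths in m; the calibration is good to about 2 mm. A picture is of the moment at which its call begins. There is no depth.
- arm.hand_in(): hands the job in, once; it reports no verdict.
The state is a dict: "time": time; "joints": joint angles; "qd": joint speeds; "joint_efforts": joint torques, N m; "tcp_pos": TCP position; "tool_rot": TCP orientation; "force": force on the tool from outside, world axes, zero at the start; "ft_torque": the same for the moment, N m; "finger_gap": opening from 0.0 (shut) to 1.0 (fully open).
Only numpy, scipy, OpenCV 4.12 (cv2) and the standard library are available. Lean on these libraries where they do the work, as an engineer would, in place of code of your own. Each camera call takes 0.05 s, during which the arm holds its last target.

TASK

The lever arch file of practical reports lies open on the bench with its steel lever raised and its arches sprung open. Push the lever over and down until it snaps past its dead point and locks, so that the arches close onto the pins. Only push: do not pick up or drag the file, and leave the dropper bottle, the glass dish and the marker lying on it undisturbed.

Things in the scene. Friction and masses are not known exactly. Their poses are not given: they have to be found in the camera images.
- file: A4 lever arch file lying flat, open like a book, loose, about 2 kg; pale grey boards 318 (x) by 645 mm (y), 3 mm thick. Origin: on the bench under the middle of the steel mechanism. z up, x along the spine, y across it. Spine at y 57 to 132 mm, empty front cover at y 132 to 417 mm; stack of white sheets at y -10 to -220 mm, x -149 to 149 mm, top 27 mm above the bench.
- lever (a joint): lever angle (rad). 0: fully raised, leaning 0.27 rad from upright towards the sheets (file -y); it grows as the lever swings over towards the spine (file +y) and down. Starts at 0. Short of the dead point at 1.55 it springs back up; beyond, it pulls itself to its stop at 1.75 (locked, 5 degrees above level). It takes up to about 8 N at its end, most near 1.0, falling to nothing at 1.55.
- lever_end (a point): centre of the rolled thumb end of the lever: a steel roll 30 mm wide (along file x), 8 mm in diameter, 56 mm from the pivot; from there to the pivot the lever is a flat steel strip 24 to 30 mm wide, about 3.5 mm thick. Locked, this point is 29 mm above the bench and at file y = 52 mm.
- lever_pivot (a point): the lever's hinge axis (parallel to file x), at file x = 0, y = -4 mm, 24 mm above the bench, on a flat steel base plate 114 (x) by 62 mm (y) whose top is 4.5 mm above the bench. The lever swings midway between the two arches, with 76 mm clear between their wires.
- arch_near (a point): free tip of one of the two joined arches (steel wire, 4 mm), the one at file x = -40 mm. They hinge at file y = 22 mm, 8 mm above the bench, and reach at most 72 mm above the bench. Open, the tips stand about 32 mm from the pins, up and towards the spine; as the lever goes down they swing over and, locked, meet the pins.
- arch_far (a point): free tip of the other arch, at file x = +40 mm
- pin_near (a point): top of the upright fixed pin (6 mm in diameter) at file x = -40 mm, y = -22 mm; 43 mm above the bench
- pin_far (a point): top of the other fixed pin, at file x = 40 mm, y = -22 mm; 43 mm above the bench
- dropper_mid (a point): half-way up an amber dropper bottle with black cap and rubber bulb, 33 mm in diameter, 106 mm tall, standing on the front cover; z of this point points up the bottle
- dish_mid (a point): centre of a lidded glass dish, 62 mm in diameter, 15 mm tall, lying on the front cover
- marker_mid (a point): centre of a grey and black marker, about 130 mm long, 22 mm wide, 14 mm tall, lying on the sheets at least 70 mm from the lever

How it is judged:
By the outcome, as a careful person would: the job done as asked, in the order asked, and still so for the second after the job is handed in, with the robot touching nothing.
It also fails if it takes over 38 s, if anything falls off the work surface, if the arm or the gripper's body presses on something with over 40 N, if the wrist force passes 120 N, or if a joint passes its speed limit or range.

## Working session

There is one attempt and no reset: what is moved stays moved. The work goes in short steps, Python scripts to look and compute and a tool call to move; the robot and the scene stay as the last step left them, time stands still between calls to the robot, and variables do not carry over. Pictures are saved under pics/ and viewed, and the job is handed in when it is done.

Besides the shell and the picture viewer there is one more tool, called as a command line: name --argument value ..., lists and objects as JSON in quotes. servo_tool: Moves the arm, as the interface text tells. Its arguments: {"type":"object","properties":{"increments":{"type":"string"},"hand":{"type":"number"},"grip_force":{"type":"number"}},"required":["increments"]}

```bash
mkdir -p pics
python3 - <<'E'
from plant import arm
import cv2
s=arm.sense();print(s)
for n in("scene","top","wrist"):
    c=arm.read_camera(n);cv2.imwrite(f"pics/{n}0.png",c["frame"])
    print(n,c["fx"],c["fy"],c["cx"],c["cy"],c["rvec"],c["tvec"])
E
```

```text
{'time': 0.0, 'joints': array([ 1.03282214,  0.41189742, -0.01273929,  1.59704272,  0.00559108,
        1.13431225, -0.08217718]), 'qd': array([-1.60044391e-03, -1.26556296e-03, -9.36169183e-05,  4.37673123e-04,
       -1.25489355e-04, -1.19808410e-03,  1.23849019e-03]), 'joint_efforts': array([-4.78315542e-04, -5.87955558e+01,  6.41800649e-01, -2.91068459e+01,
       -5.37261239e-02,  1.84659997e-02,  1.40029447e-04]), 'tcp_pos': array([ 0.28282315, -0.55710133,  0.40381079]), 'tool_rot': array([-3.05378953e+00, -7.30895912e-01,  7.39744110e-04]), 'force': array([ 0.11568114,  0.64600658, -0.5389511 ]), 'ft_torque': array([ 0.00650912, -0.02061512, -0.00095597]), 'finger_gap': 0.9976934271306087}
scene 381.54040962225685 381.54040962225685 253.3423590909894 194.4997914339112 [ 1.39987563  2.20627644 -0.87520612] [ 0.11655134 -0.36946035  1.25571156]
top 373.0134428376723 373.0134428376723 258.89523101134483 188.20207177028774 [ 2.15518014 -2.14557694  0.11727281] [0.13482577 0.58058606 0.93756185]
wrist 305.47143383565566 305.47143383565566 254.90005638837908 193.19611145042137 [-2.45012843  1.50456951  0.23129543] [-0.62504449 -0.0349516   0.39333057]
```

View pics/scene0.png

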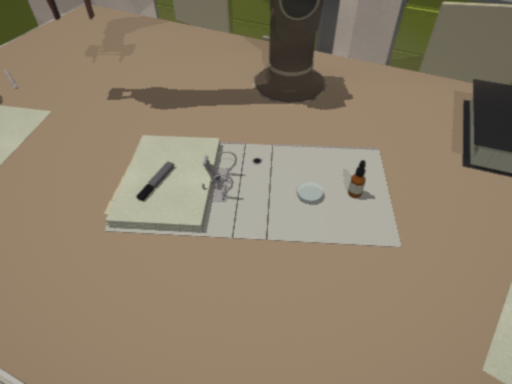

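View pics/top0.png

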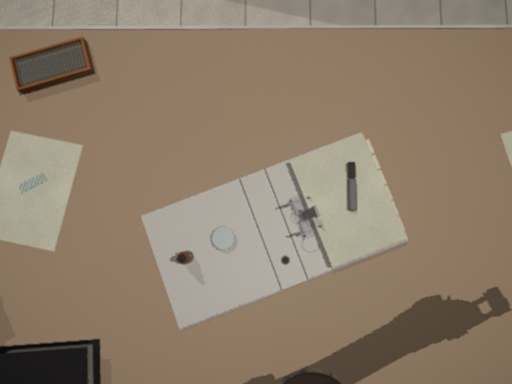

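View pics/wrist0.png

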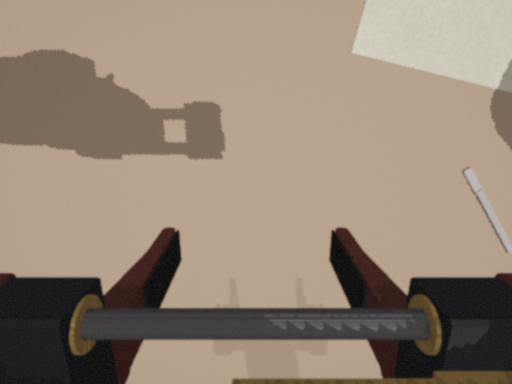

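The scene camera shows the file with the sheets on the left and the cover on the right. In the top view the cover corners are near (143,215) and (180,326), the mechanism near (302,215), and the marker near (352,185). Next I'll zoom in and measure.

```bash
cat > h.py <<'E'
import numpy as np,cv2
from plant import arm
def ray(c,uv):
    R=cv2.Rodrigues(np.array(c["rvec"],float))[0];t=np.array(c["tvec"],float).ravel()
    d=R.T@np.array([(uv[0]-c["cx"])/c["fx"],(uv[1]-c["cy"])/c["fy"],1.]);return -R.T@t,d
def plane(c,uv,z):
    o,d=ray(c,uv);return o+d*(z-o[2])/d[2]
def proj(c,P):
    K=np.array([[c["fx"],0,c["cx"]],[0,c["fy"],c["cy"]],[0,0,1.]])
    return cv2.projectPoints(np.array(P,float).reshape(-1,3),np.array(c["rvec"],float),np.array(c["tvec"],float),K,None)[0].reshape(-1,2)
def tri(c1,u1,c2,u2):
    o1,d1=ray(c1,u1);o2,d2=ray(c2,u2);d1/=np.linalg.norm(d1);d2/=np.linalg.norm(d2)
    a=np.linalg.lstsq(np.c_[d1,-d2],o2-o1,rcond=None)[0]
    p,q=o1+a[0]*d1,o2+a[1]*d2;return (p+q)/2,np.linalg.norm(p-q)
E
python3 - <<'E'
from h import *
c=arm.read_camera("top");f=c["frame"]
cv2.imwrite("pics/t1.png",cv2.resize(f[125:335,135:415],None,fx=2.8,fy=2.8,interpolation=cv2.INTER_CUBIC))
cv2.imwrite("pics/t2.png",cv2.resize(f[180:270,260:350],None,fx=6.6,fy=6.6,interpolation=cv2.INTER_CUBIC))
s=arm.read_camera("scene");cv2.imwrite("pics/s2.png",cv2.resize(s["frame"][140:220,180:280],None,fx=7,fy=7,interpolation=cv2.INTER_CUBIC))
hsv=cv2.cvtColor(f,cv2.COLOR_BGR2HSV)
m=((hsv[...,1]<60)&(hsv[...,2]>110)).astype(np.uint8)*255
m[:120]=0;m[:,:120]=0;m[340:]=0;m[:,430:]=0
m=cv2.morphologyEx(m,cv2.MORPH_CLOSE,np.ones((9,9)))
k=max(cv2.findContours(m,0,2)[0],key=cv2.contourArea)
print(cv2.contourArea(k),cv2.approxPolyDP(k,5,True).reshape(-1,2).tolist())
cv2.imwrite("pics/m.png",m)
E
```

```text
29225.5 [[361, 132], [141, 215], [180, 330], [407, 241]]
```

View pics/t1.png

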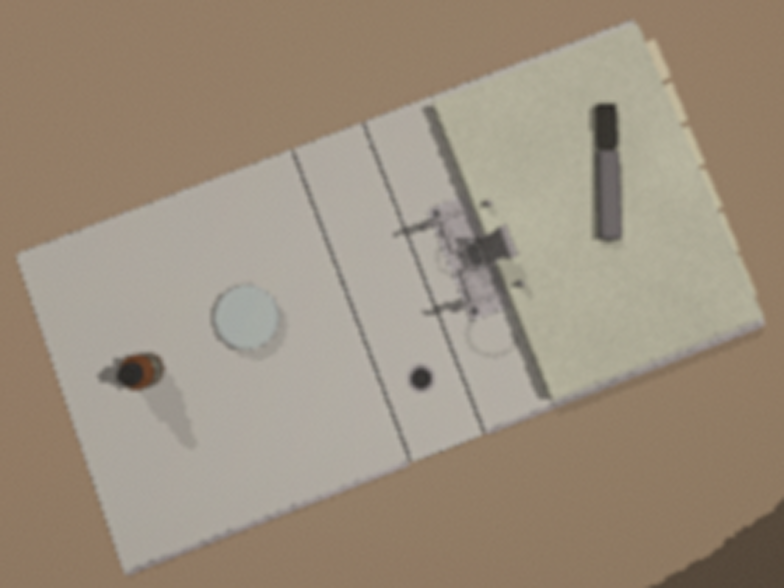

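View pics/t2.png

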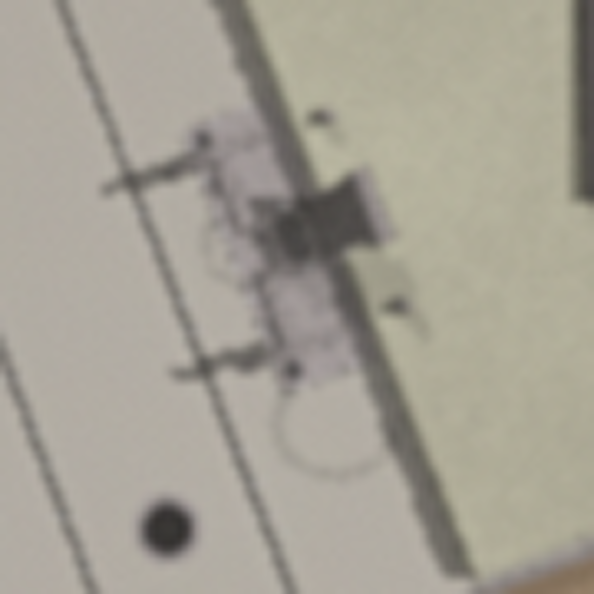

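View pics/s2.png

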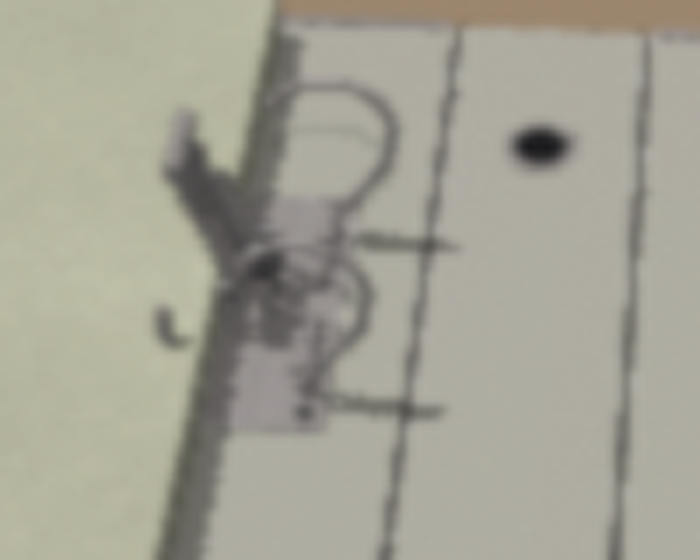

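The enlarged top view shows both spine creases, the cover corners, the pin tops at t2 (319,117) and (393,304), and the rolled end near t2 (375,208). I'll fit the file pose from these points.

```bash
cat >> h.py <<'E'
def fit(A,B): # file xy -> world xy
    A=np.array(A,float);B=np.array(B,float);a=A-A.mean(0);b=B-B.mean(0)
    th=np.arctan2((a[:,0]*b[:,1]-a[:,1]*b[:,0]).sum(),(a*b).sum())
    R=np.array([[np.cos(th),-np.sin(th)],[np.sin(th),np.cos(th)]]);t=B.mean(0)-R@A.mean(0);return th,R,t,A@R.T+t-B
E
python3 - <<'E'
from h import *
c=arm.read_camera("top");s=arm.read_camera("scene")
L=[((18,256),159,417),((126,572),-159,417),((293,150),159,132),((410,460),-159,132),((364,123),159,57),((484,432),-159,57)]
A=[(x/1e3,y/1e3) for _,x,y in L];B=[plane(c,(u/2.8+135-.3,v/2.8+125-.3),.003)[:2] for (u,v),_,_ in L]
th,R,t,e=fit(A,B);print("yaw",np.degrees(th),t);print((e*1e3).round(1).tolist())
inv=lambda P:R.T@(np.array(P)[:2]-t)*1e3
o=lambda u,v:(u/6.6+260-.4,v/6.6+180-.4)
for n,uv,z in(("pf",(319,117),.043),("pn",(393,304),.043),("end",(375,208),.078)):print(n,inv(plane(c,o(*uv),z)).round(1))
os=lambda u,v:(u/7+180-.4,v/7+140-.4)
P,r=tri(c,o(375,208),s,os(178,140));print("tri end",P,r,inv(P))
W=lambda x,y,z:np.r_[R@np.array([x,y])/1e3+t,z/1e3]
print("end pred",W(0,-4-56*np.sin(.27),24+56*np.cos(.27)),"pivot",W(0,-4,24),"locked",W(0,52,29))
print("fy dir",R[:,1])
E
```

```text
yaw 21.274747729048105 [0.51267199 0.01125389]
[[2.2, 2.9], [-2.7, 1.0], [1.7, 0.8], [-2.3, -1.8], [2.2, -0.4], [-1.1, -2.5]]
pf [ 40.  -16.4]
pn [-37.8 -16. ]
end [ -1.1 -18.1]
tri end [ 0.5180938  -0.00587661  0.07852579] 0.0002110265215299107 [ -1.16332784 -17.93033151]
end pred [ 0.51954309 -0.00639254  0.07797117] pivot [0.51412336 0.00752649 0.024     ] locked [0.49380428 0.05971016 0.029     ]
fy dir [-0.36284057  0.93185123]
```

```bash
cat >> h.py <<'E'
TH=np.radians(21.27);RF=np.array([[np.cos(TH),-np.sin(TH)],[np.sin(TH),np.cos(TH)]]);TF=np.array([.5127,.0113])
def W(x,y,z): return np.r_[RF@np.array([x,y])/1e3+TF,z/1e3]
def inv(P): return np.r_[RF.T@(np.array(P)[:2]-TF),P[2]]*1e3
def toolinfo():
    s=arm.sense();R=cv2.Rodrigues(s["tool_rot"])[0];p=s["tcp_pos"]+R[:,2]*.182
    print("t",s["time"],"tip file",inv(p).round(1),"world",p.round(4),"yaw x",np.degrees(np.arctan2(R[1,0],R[0,0])).round(2),"z",R[:,2].round(3),"F",s["force"].round(1),"gap",s["finger_gap"]);return p
E
python3 - <<'E'
from h import *
p=toolinfo();print((W(0,-60,223)-p)*100)
# push path
for a in np.arange(-.27,1.5,.15):
    r=52-6*(a+.27)/1.7
    y=-4+r*np.sin(a)-3.5*np.cos(a);z=24+r*np.cos(a)+3.5*np.sin(a)
    print(round(a,2),"corner",round(y,1),round(z,1))
E
```

```text
t 0.35 tip file [-420.4 -446.4  222.5] world [ 0.2829 -0.5572  0.2225] yaw x 26.92 z [-0.  0. -1.] F [ 0.9 -0.5  0.3] gap 1.0000959799169549
[25.15942633 51.25913668  0.05279651]
-0.27 corner -21.2 73.2
-0.12 corner -13.6 74.7
0.03 corner -6.0 75.0
0.18 corner 1.6 74.2
0.33 corner 8.9 72.3
0.48 corner 15.7 69.4
0.63 corner 21.9 65.5
0.78 corner 27.5 60.8
0.93 corner 32.2 55.4
1.08 corner 36.0 49.4
1.23 corner 38.8 42.9
1.38 corner 40.7 36.2
```

servo_tool --increments "1.6 3.2 0 -0.8;1.6 3.2 0 -0.8;1.6 3.2 0 -0.8;1.6 3.2 0 -0.8;1.6 3.2 0 -0.8;1.6 3.2 0 -0.8;1.6 3.2 0 -0.8;1.6 3.2 0 0" --hand 0 --grip_force 20

```text
time: 1.35
tcp_pos: [0.4113, -0.3002, 0.4048]
tool_rot: [3.087, 0.581, 0.0]
force: [-0.3, 0.2, -0.6]
finger_gap: 0.128
```

servo_tool --increments "1.6 3.2 0 0;1.6 3.2 0 0;1.6 3.2 0 0;1.6 3.2 0 0;1.6 3.2 0 0;1.6 3.2 0 0;1.6 3.2 0 0;1.2 3.2 0 0;0 0 0 0;0 0 0 0"

```text
time: 2.6
tcp_pos: [0.5348, -0.0459, 0.4045]
tool_rot: [3.087, 0.581, -0.001]
force: [0.2, -0.7, 0.8]
finger_gap: 0.007
```

Run:
```python
from h import *
p=toolinfo();print((W(0,-60,67)-p)*100)
c=arm.read_camera("wrist");cv2.imwrite("pics/w1.png",c["frame"])
```

```text
t 2.6 tip file [ -0.3 -61.4 222.5] world [ 0.5347 -0.046   0.2225] yaw x 21.3 z [-0.    -0.001 -1.   ] F [ 0.2 -0.7  0.8] gap 0.0074620218955341105
[ -0.02248724   0.13833414 -15.55348534]
```

View pics/w1.png

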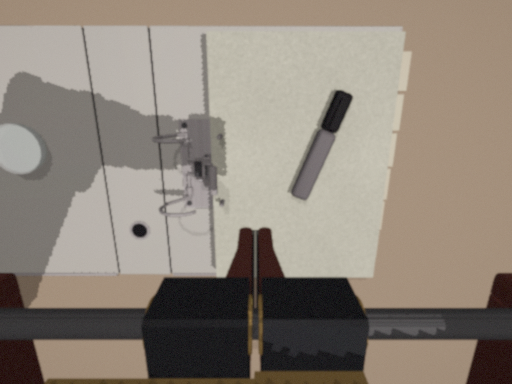

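The wrist view shows the shut fingers over the sheets, with the lever near (207,175) and the marker's near end at (303,195). I'll check the marker clearance and the lever position in this view.

Run:
```python
from h import *
c=arm.read_camera("top");w=arm.read_camera("wrist")
for u in((595,240),(622,240)):print("mk top",inv(plane(c,(u[0]/2.8+134.7,u[1]/2.8+124.7),.034)).round(1))
for u in((294,192),(312,199)):print("mk wrist",inv(plane(w,u,.034)).round(1))
print("creases wrist",inv(plane(w,(105,150),.003)).round(1),inv(plane(w,(160,150),.003)).round(1))
print("pins",inv(plane(w,(221,136),.043)).round(1),inv(plane(w,(221,202),.043)).round(1))
print("fingertips proj z", proj(w,[W(0,-60,222.5)]))
cv2.imwrite("pics/w2.png",cv2.resize(w["frame"][90:260,130:260],None,fx=3.5,fy=3.5,interpolation=cv2.INTER_CUBIC))
```

```text
mk top [-27.7 -99.9  34. ]
mk top [ -36.6 -123.1   34. ]
mk wrist [ -25.5 -109.8   34. ]
mk wrist [ -34.4 -131.9   34. ]
creases wrist [ 20.6 125.7   3. ] [20.5 56.5  3. ]
pins [ 42.5 -25.1  43. ] [-35.  -22.4  43. ]
fingertips proj z [[250.51407679 244.9772927 ]]
```

View pics/w2.png

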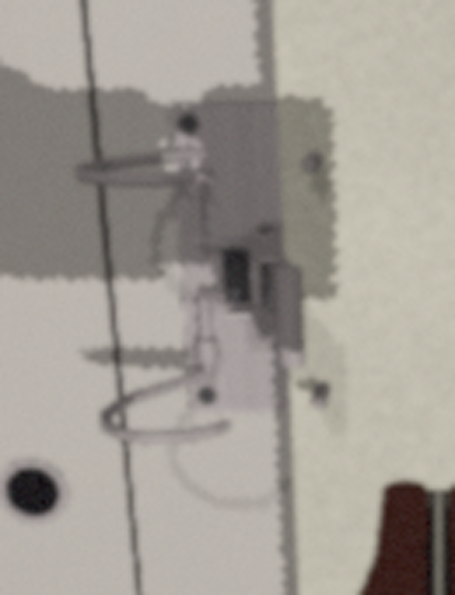

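The marker is at least 25 mm clear of the finger's path, and the pins agree with the fitted pose to a few mm. I'll descend behind the lever.

servo_tool --increments "0 0.1 -2.5 0;0 0 -2.5 0;0 0 -2.5 0;0 0 -2.5 0;0 0 -2.5 0;0 0 -1.6 0;0 0 -1.4 0;0 0 0 0"

```text
time: 3.75
tcp_pos: [0.5347, -0.0445, 0.249]
tool_rot: [-3.087, -0.581, 0.002]
force: [0.1, 0.1, -0.8]
finger_gap: 0.004
```

Run:
```python
from h import *
p=toolinfo()
c=arm.read_camera("top");s=arm.read_camera("scene")
a=cv2.resize(c["frame"][160:260,260:360],(400,400),interpolation=cv2.INTER_CUBIC)
b=cv2.resize(s["frame"][120:220,160:260],(400,400),interpolation=cv2.INTER_CUBIC)
cv2.imwrite("pics/c1.png",np.hstack([a,b]))
```

```text
t 3.75 tip file [  0.  -59.9  67. ] world [ 0.5345 -0.0445  0.067 ] yaw x 21.3 z [-0.001  0.    -1.   ] F [ 0.1  0.1 -0.8] gap 0.004356694403226899
```

View pics/c1.png

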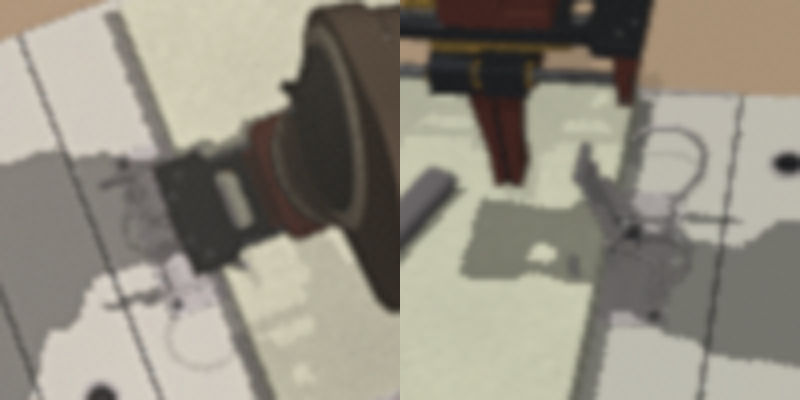

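The finger stands clear behind the lever at the right height and level with its end. I'll approach and push along file +y, (-0.363, 0.932) in world.

servo_tool --increments "-0.18 0.46 0 0;-0.18 0.46 0 0;-0.18 0.47 0 0;-0.18 0.47 0 0;-0.15 0.37 0 0;-0.15 0.37 0 0;-0.15 0.37 0 0;-0.15 0.37 0 0"

```text
time: 4.85
tcp_pos: [0.5218, -0.0109, 0.2497]
tool_rot: [3.087, 0.581, 0.001]
force: [0.4, -2.3, 0.7]
finger_gap: 0.006
```

```bash
cat > look.py <<'E'
import sys
from h import *
p=toolinfo()
c=arm.read_camera("top");s=arm.read_camera("scene")
a=cv2.resize(c["frame"][160:260,260:360],(400,400),interpolation=cv2.INTER_CUBIC)
b=cv2.resize(s["frame"][120:220,160:260],(400,400),interpolation=cv2.INTER_CUBIC)
cv2.imwrite("pics/%s.png"%sys.argv[1],np.hstack([a,b]))
E
python3 look.py c2
```

```text
t 4.85 tip file [  0.5 -24.   67.7] world [ 0.5218 -0.0109  0.0677] yaw x 21.3 z [ 0. -0. -1.] F [ 0.4 -2.3  0.7] gap 0.006161202913627623
```

View pics/c2.png

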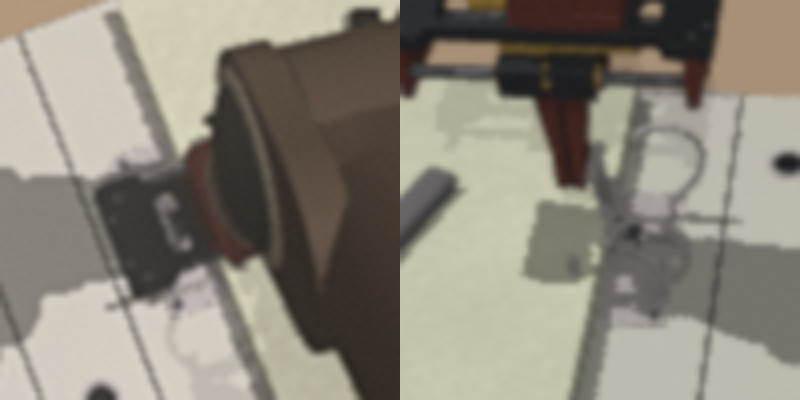

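The finger has met the lever and tilted it a little, at about 2.3 N. I'll keep pushing in file +y.

servo_tool --increments "-0.15 0.37 0 0;-0.15 0.37 0 0;-0.15 0.37 0 0;-0.15 0.37 0 0;-0.15 0.37 0 0;-0.15 0.37 0 0"

```text
time: 5.7
tcp_pos: [0.5126, 0.0112, 0.2494]
tool_rot: [3.087, 0.581, -0.001]
force: [1.5, -3.0, -2.7]
finger_gap: 0.006
```

```bash
python3 look.py c3
```

```text
t 5.7 tip file [-0.2 -0.1 67.4] world [0.5125 0.0111 0.0674] yaw x 21.31 z [-0. -0. -1.] F [ 1.5 -3.  -2.7] gap 0.005532563886177148
```

View pics/c3.png

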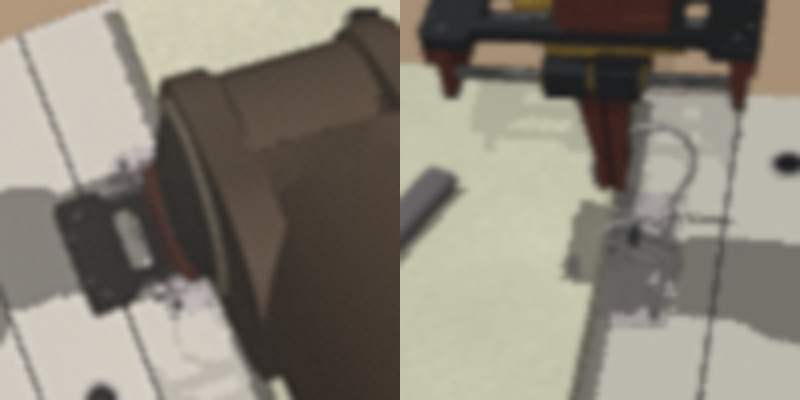

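The lever is past upright and the creases in the scene view have not moved, so the file hasn't slid. I'll follow the arc over and down.

servo_tool --increments "-0.13 0.33 -0.05 0;-0.13 0.33 -0.05 0;-0.11 0.29 -0.17 0;-0.11 0.29 -0.17 0;-0.1 0.27 -0.2 0;-0.1 0.27 -0.2 0"

```text
time: 6.55
tcp_pos: [0.5061, 0.0284, 0.242]
tool_rot: [3.086, 0.579, 0.001]
force: [-0.5, -7.5, 6.6]
finger_gap: 0.005
```

```bash
python3 look.py c4
```

```text
t 6.55 tip file [ 0. 18. 60.] world [0.5062 0.0281 0.06  ] yaw x 21.27 z [ 0.001 -0.001 -1.   ] F [-0.5 -7.5  6.6] gap 0.005283272159264216
```

View pics/c4.png

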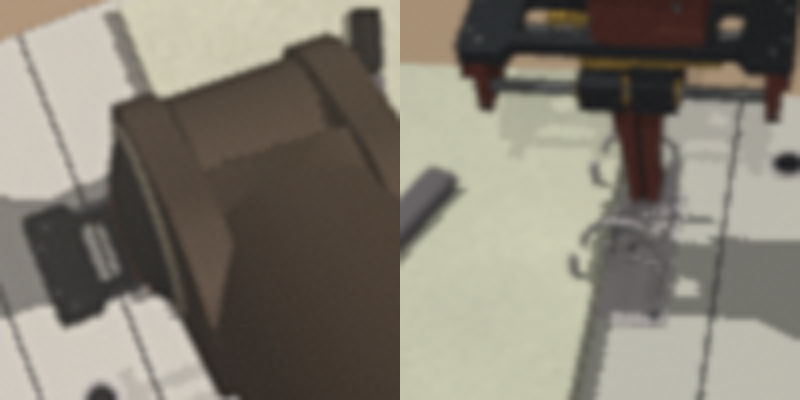

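The arches are swinging over, the push is about 10 N, and the file still hasn't moved. I'll continue down the arc.

servo_tool --increments "-0.09 0.23 -0.24 0;-0.09 0.23 -0.24 0;-0.08 0.2 -0.28 0;-0.08 0.2 -0.28 0;-0.06 0.15 -0.31 0;-0.06 0.15 -0.31 0"

```text
time: 7.4
tcp_pos: [0.5012, 0.0408, 0.2247]
tool_rot: [3.087, 0.581, -0.0]
force: [0.5, -1.6, 2.4]
finger_gap: 0.002
```

```bash
python3 look.py c5
```

```text
t 7.4 tip file [-0.1 31.6 42.7] world [0.5012 0.0407 0.0427] yaw x 21.31 z [-0. -0. -1.] F [ 0.5 -1.6  2.4] gap 0.0023504208460285933
```

View pics/c5.png

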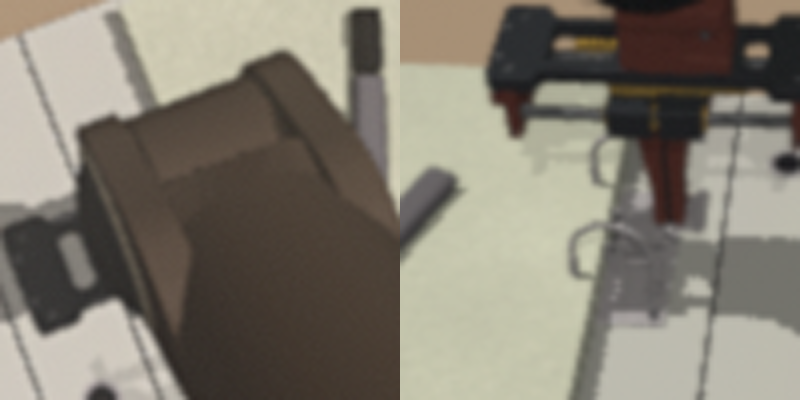

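The arches have nearly met the pins and the force has dropped to 2–3 N, so the lever is close to its dead point. I'll press it past.

servo_tool --increments "-0.04 0.1 -0.3 0;-0.04 0.1 -0.3 0;0 0 -0.2 0;0 0 0 0"

```text
time: 8.0
tcp_pos: [0.5005, 0.0428, 0.2164]
tool_rot: [-3.087, -0.581, 0.001]
force: [0.6, 0.2, 0.4]
finger_gap: 0.003
```

```bash
python3 look.py c6
```

```text
t 8.0 tip file [-0.  33.9 34.4] world [0.5004 0.0429 0.0344] yaw x 21.33 z [-0.  0. -1.] F [0.6 0.2 0.4] gap 0.002809132291203554
```

View pics/c6.png

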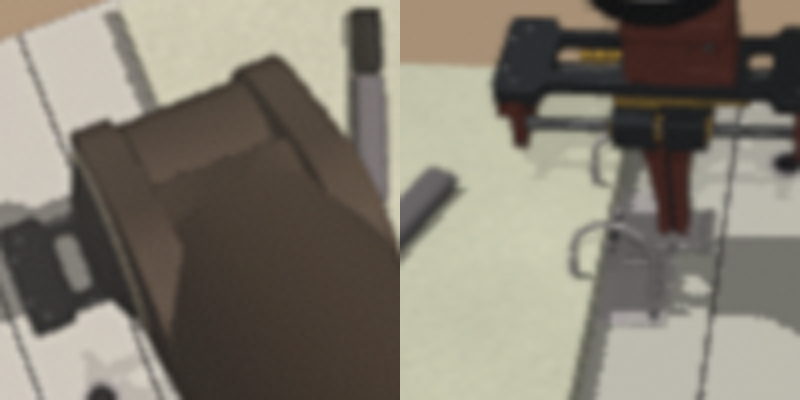

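The force has gone to zero with the tip at 34 mm, which means the lever snapped away from the finger. I'll retreat straight up, then off to the right to clear the view.

servo_tool --increments "0 0 1 0;0 0 2.5 0;0 0 4 0;0 0 4 0;0 0 4 0;0 0 3.5 0;-0.5 -3 0 0;-1 -4 0 0;-1 -4 0 0;-1 -4 0 0"

```text
time: 9.35
tcp_pos: [0.4649, -0.1084, 0.4076]
tool_rot: [3.087, 0.581, 0.002]
force: [0.1, 0.6, -0.2]
finger_gap: 0.006
```

servo_tool --increments "-1 -4 0 0;-1 -4 0 0;-1 -4 0 0;-1 -4 0 0;-1 -4 0 0;0 0 0 0"

```text
time: 10.1
tcp_pos: [0.414, -0.3102, 0.4073]
tool_rot: [3.088, 0.573, 0.0]
force: [0.5, 0.5, 0.5]
finger_gap: 0.006
```

Run:
```python
from h import *
toolinfo();c=arm.read_camera("top");s=arm.read_camera("scene")
cv2.imwrite("pics/e1.png",np.hstack([cv2.resize(c["frame"][180:260,260:340],(400,400),interpolation=cv2.INTER_CUBIC),cv2.resize(s["frame"][140:220,180:260],(400,400),interpolation=cv2.INTER_CUBIC)]))
for n,k in(("top",c),("scene",s)):
    a=cv2.imread(f"pics/{n}0.png");cv2.imwrite(f"pics/e_{n}.png",k["frame"])
cv2.imwrite("pics/e2.png",np.hstack([cv2.resize(c["frame"][125:335,135:415],(400,300)),cv2.resize(cv2.imread("pics/top0.png")[125:335,135:415],(400,300))]))
s=(cv2.imread("pics/top0.png").astype(int)-c["frame"]).__abs__().max(2)
print((s[140:320,140:260]>40).sum())
```

```text
t 10.1 tip file [-208.6 -264.   225.3] world [ 0.414  -0.3104  0.2253] yaw x 21.02 z [ 0.    -0.001 -1.   ] F [0.5 0.5 0.5] gap 0.005591975087331329
0
```

View pics/e1.png

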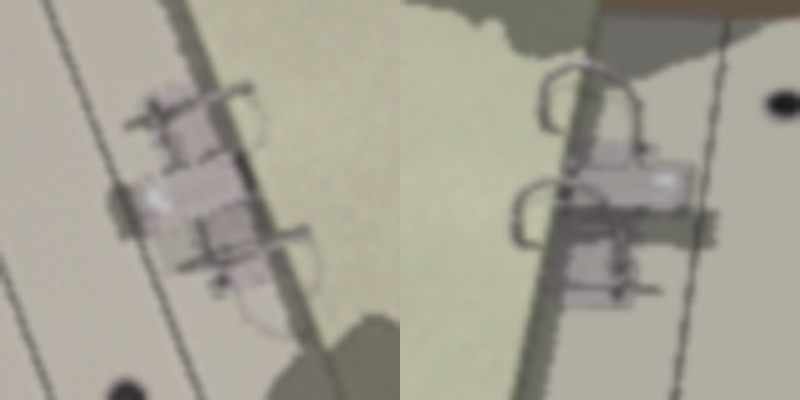

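View pics/e2.png

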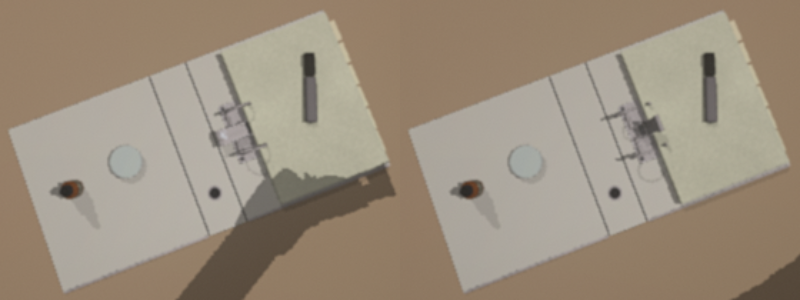

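The lever lies flat towards the spine with the arches over onto the pins, and the other objects are unmoved. I'll do one height check on the lever end and then hand in.

Run:
```python
from h import *
c=arm.read_camera("top");s=arm.read_camera("scene")
P,r=tri(c,(137/5+259.6,208/5+179.6),s,(288/5+179.6,185/5+139.6));print(inv(P),r)
print(arm.hand_in())
```

```text
[ 2.28319691 55.56855683 31.45775598] 0.00033431114656008065
the job is handed in; nothing more can be done
None
```

The lever is down past its dead point and locked, and the arches have closed onto the pins. I pushed it with the shut fingers from the sheet side, over and down along its arc. I then backed off straight up and clear, and handed in at about 10 s.

- **Snap:** The push peaked at about 10 N. The force then fell to zero with the fingertip at 34 mm, which fits the lever snapping away to its stop.
- **Lever position:** By triangulation the front edge of the lever end is at file y of about 55.6 mm and 31 mm above the bench. The locked centre is y 52, z 29, so this agrees within the roll radius and camera error.
- **Arches:** Both the top and scene views show the arch tips down at the pins.
- **Undisturbed items:** Before-and-after top images show no changed pixels over the cover, where the bottle and dish are. By eye, the marker and the file outline match too.
- **Disagreement:** The pins measured up to 6 mm off the fitted file pose, in opposite directions in the top and wrist views. The lever end matched the pose within 2 mm, so I relied on that.

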